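# Snug the adjustable wrench on the neck-jig nut and turn it

## Task

At the guitar neck gluing jig, an adjustable wrench already sits around the brass nut with its jaw too wide. Roll the wrench's worm, rubbing its top towards the nut, until the jaw is closed snugly on the nut; only then swing the handle so that the nut turns about an eighth of a turn (45 degrees) clockwise seen from above, and let go, leaving the glue bottle, the small spanner and the wooden block where they are.

Things in the scene. Friction and masses are not known exactly. Their poses are not given: they have to be found in the camera images.
- worm_top (a point): Crown of the wrench's worm: dark knurled roller with copper-coloured ribs, 24 mm across, 28 mm long, level across the head, crown 74 mm above the table, 12 mm proud of the head. Origin mid crown; x along the wrench away from the nut, y along its axle, z up. Nut axis 68 mm along -x. The wrench sits on a spring: it gives up to 5 mm down, 4 N then 1.5 N/mm; press 2 to 4 mm while rubbing.
- handle (a point): Point on the bare steel handle 200 mm from the nut axis, mid width and thickness. Flat bar 28 mm wide, 14 mm thick, 47 to 61 mm above the table, nothing under it here, ending 267 mm from the axis. x along it away from the nut, z up. It turns level about the nut axis (clockwise is towards its -y), 0.3 N m friction, stays where left; push it from the side (1.5 N) or pinch it.
- jaw (a joint): Gap in m between moving jaw and nut: 0 is snug; starts 0.004 to 0.007. Only the worm moves it: rubbing the worm's top 10 mm towards the nut (-x of worm_top) closes it 5 mm, away opens it. Once snug the worm stops and the finger slips on it harmlessly. Two or three short strokes, lifting between, may be needed. Above 3 mm the wrench slips round the nut.
- nut (a joint): Angle in rad of the brass hexagon nut, 36 mm across flats, top 65 mm above the table, on an upright stud (19 mm across, top at 72 mm). 0 at the start, grows clockwise seen from above. It follows the wrench when the jaw is snug, with a few degrees of play, and stays where left.
- glue: Bystander: white glue bottle with a red cap, 56 mm in diameter, 130 mm tall, upright; origin at the centre of its underside.
- spanner: Bystander: a small solid open-end spanner 170 mm long lying loose on the bench; origin at the middle of its underside.
- block: Bystander: loose wooden pressure block 60 x 45 x 30 mm; origin at the centre of its underside.

How it is judged:
By the outcome, as a careful person would: the job done as asked, in the order asked, and still so for the second after the job is handed in, with the robot touching nothing.
It also fails if it takes over 50 s, if anything falls off the work surface, if the arm or the gripper's body presses on something with over 40 N, if the wrist force passes 120 N, or if a joint passes its speed limit or range.

## Robot

A 7-joint arm with a two-finger parallel gripper is mounted at the origin on the work surface. World frame = base frame: x ahead of the robot, y to its left, z up, the work surface at z = 0. Lengths are in m, angles in rad, forces in N, time in s.
With the tool pointing down it reaches from about 0.425 to 0.875 m from the base axis. Payload 4.7 kg.
Tool frame: the origin (TCP) lies on the centre line of the jaws, within the pads' length; the fingertips stand 8 mm ahead of it and the grasp point (between the pads) lies 11 mm behind it; z points along the fingers, y is the direction in which the jaws open and shut (so a half turn about z gives the same grasp; the last joint's range is limited). The gripper opens to 87 mm and grips with 3 to 60 N. Pads are 19 mm wide; open, the fingers measure 117 mm over their backs; the gripper's body (75 mm by 190 mm) begins 51 mm behind the grasp point.
Start: joints at [-1.111, 0.321, -0.07, 1.45, 0.023, 1.371, -0.057], TCP at [0.28, 0.586, 0.231] pointing down, gripper open.
Joint ranges: [-2.86, 2.86], [-0.3, 2.09], [-1.38, 1.24], [0.06, 2.45], [-1.56, 4.7], [0.09, 2.05], [-2.69, 2.69]. Speed limits (rad/s): [2.57, 2.57, 3.14, 3.14, 3.14, 3.14, 3.14].

## Interface

Orientations are given as a rotation vector (axis times angle).
In Python, from bench import status, optics, order gives the robot as it stands.
- The arm moves only by the tool step_arm, never from a script. Its argument "rows" is a list of rows, each a list of 3 entries, a list of its own where there are three numbers: the turn, a rotation vector about the tool's x, y, z in degrees, then the shift along the tool's x, y, z in mm, then the finger opening in mm, from 0 to 87. A call has 1 to 12 rows; each row shifts and turns the pose as measured when the row begins, along the tool's axes as they then stand; what a row does not reach is not made up. A row lasts 1/12 s, in which the tool goes at most 41.7 mm and 7.16 degrees, less where a joint would pass 70% of its speed; a pose out of reach is approached as far as the arm can. A call is refused whole if a number of a shift passes 41.7 or a number of a turn 7.16, either way. A call with a gripper value outside its range is refused whole. The fingers move at their own pace and stop on an object; "grip_force" is the grip in N (left out, the last holds). Time passes only in rows, so rows that do not move let the fingers close. It gives the time, the measured TCP pose, the force and the opening at its end, in the units of the state.
- status.get_state(): the state, without advancing time (a new reading comes with each control period).
- optics.get_image(name): name is "side" or "top" or "wrist"; returns a dict with "frame" (400x640x3 uint8, red, green, blue), "range_z" (400x640 float32, m along the optical axis (not along the pixel's ray), 0 where there is no reading), "K" (3x3 intrinsics, pixels), "R" (3x3) and "t" (3): a world point X has camera coordinates R X + t. Camera axes: x right, y down, z forward; pixel columns grow to the right and rows downward; lengths in m; the calibration is good to about 2 mm. A picture is of the moment at which its call begins.
- order.close_job(): hands the job in, once; it reports no verdict.
The state is a dict: "time": time; "joint_positions": joint angles; "qd": joint speeds; "joint_torque": joint torques, N m; "position": TCP position; "tool_rot": TCP orientation; "ft_force": force on the tool from outside, world axes, zero at the start; "torque": the same for the moment, N m; "grip_width": opening from 0.0 (shut) to 1.0 (fully open).
Only numpy, scipy, OpenCV 4.12 (cv2) and the standard library are available. Lean on these libraries where they do the work, as an engineer would, in place of code of your own. Each camera call takes 0.05 s, during which the arm holds its last target.

## Working session

There is one attempt and no reset: what is moved stays moved. The work goes in short steps, Python scripts to look and compute and a tool call to move; the robot and the scene stay as the last step left them, time stands still between calls to the robot, and variables do not carry over. Pictures are saved under pics/ and viewed, and the job is handed in when it is done.

Besides the shell and the picture viewer there is one more tool, called after "Emit:" as name([rows], argument=value, ...), one row to a line, values as JSON. step_arm: Moves the arm, as the interface text tells. Its arguments: {"type":"object","properties":{"rows":{"type":"array"},"grip_force":{"type":"number"}},"required":["rows"]}

```bash
mkdir -p pics; ls; cat > h.py <<'E'
import numpy as np, cv2
from bench import status, optics, order
def save(name,fn):
    d=optics.get_image(name); cv2.imwrite('pics/'+fn,d['frame'][:,:,::-1]); np.savez('pics/'+fn[:-4]+'.npz',**d); return d
def pt(d,u,v):
    z=d['range_z'][int(v),int(u)]; K=d['K']; c=np.array([(u-K[0,2])/K[0,0],(v-K[1,2])/K[1,1],1])*z
    return d['R'].T@(c-d['t'])
def ray(d,u,v,h):
    K=d['K']; c=np.array([(u-K[0,2])/K[0,0],(v-K[1,2])/K[1,1],1]); w=d['R'].T@c; o=-d['R'].T@d['t']
    return o+w*(h-o[2])/w[2]
E
python3 - <<'E'
from h import *
print(status.get_state())
for n in ['top','side','wrist']:
    d=save(n,n+'0.png'); print(n,d['K'][0,0],(-d['R'].T@d['t']).round(3), d['R'].round(2).tolist())
E
```

```text
pics
{'time': 0.0, 'joint_positions': array([-1.11090658,  0.32185251, -0.07008005,  1.45168705,  0.02262005,
        1.37080796, -0.05692075]), 'qd': array([ 2.30925279e-04, -8.89983819e-04, -1.54216529e-03, -7.68148761e-04,
        1.52815637e-04,  7.46336032e-05,  8.37338830e-04]), 'joint_torque': array([-3.58763518e-04, -4.91280019e+01, -4.03902009e-01, -3.12525094e+01,
       -6.38051704e-02,  4.36093309e-02,  1.63722525e-04]), 'position': array([0.28007796, 0.5859545 , 0.22943627]), 'tool_rot': array([-6.94375895e-01, -3.06356778e+00,  3.05053056e-03]), 'ft_force': array([-0.18323783, -0.40306896,  0.40899146]), 'torque': array([0.00672078, 0.03719127, 0.00698142]), 'grip_width': 1.0025598567403837}
top 381.114668474177 [0.336 0.071 1.055] [[0.0, -1.0, -0.01], [-0.98, 0.0, -0.19], [0.19, 0.01, -0.98]]
side 498.95657051662903 [-0.15   0.906  1.351] [[-0.76, -0.65, 0.01], [-0.5, 0.57, -0.65], [0.42, -0.49, -0.76]]
wrist 338.3528862298919 [0.206 0.623 0.383] [[0.43, 0.9, -0.0], [0.86, -0.41, 0.3], [0.27, -0.13, -0.95]]
```

View pics/top0.png

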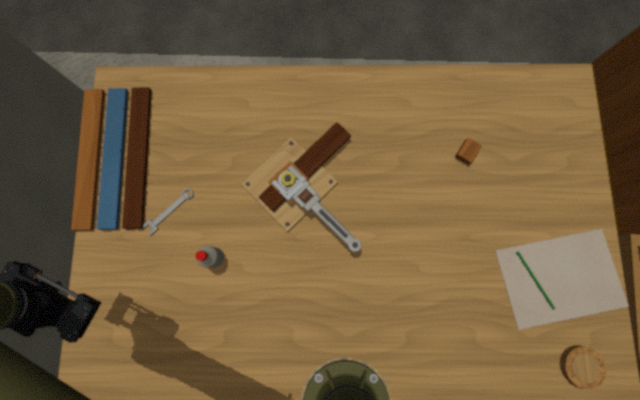

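View pics/side0.png

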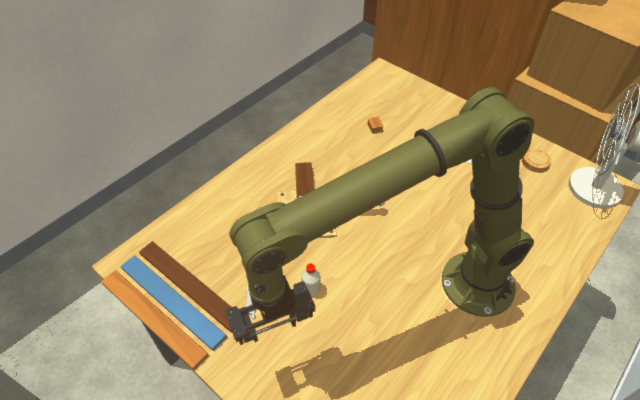

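View pics/wrist0.png

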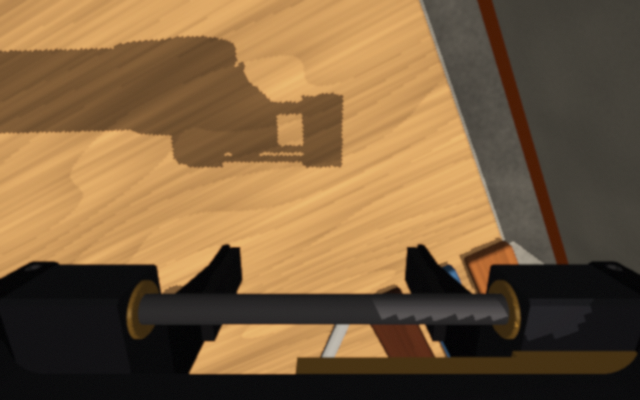

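```bash
python3 - <<'E'
from h import *
d=dict(np.load('pics/top0.npz'))
f=d['frame'][110:270,230:380,::-1]
cv2.imwrite('pics/topz.png',cv2.resize(f,(750,800),interpolation=cv2.INTER_CUBIC)[:600] if 0 else cv2.resize(f,(562,600),interpolation=cv2.INTER_CUBIC))
for n,u,v,h in [('nut',289,179,.072),('end',353,244,.061),('worm',306,197,.074),('glue',202,256,.13),('sp',170,212,.005),('block',468,151,.03)]:
    print(n,ray(d,u,v,h).round(4),pt(d,u,v).round(4))
E
```

```text
nut [0.5741 0.1486 0.072 ] [0.5736 0.1484 0.0741]
end [ 0.4035 -0.0188  0.061 ] [ 0.4037 -0.019   0.0588]
worm [0.5251 0.1031 0.074 ] [0.525  0.1031 0.0744]
glue [0.3697 0.3512 0.13  ] [0.3697 0.3514 0.1295]
sp [0.496 0.486 0.005] [0.4958 0.4856 0.006 ]
block [ 0.6638 -0.3464  0.03  ] [ 0.664  -0.3468  0.0292]
```

View pics/topz.png

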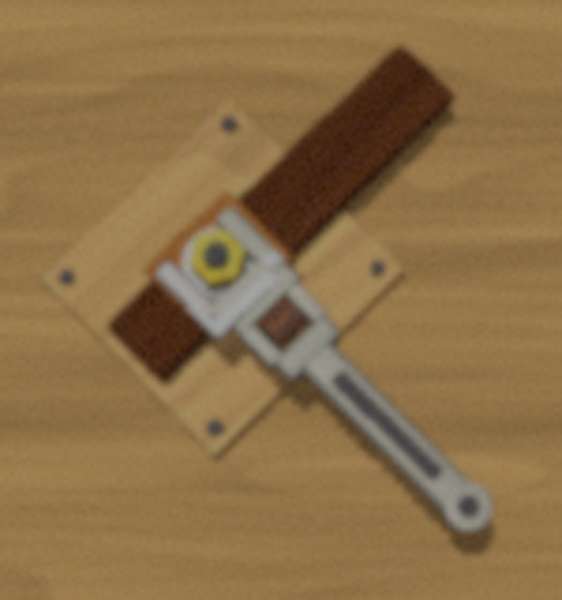

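```bash
python3 - <<'E'
from h import *
d=dict(np.load('pics/top0.npz'))
hsv=cv2.cvtColor(d['frame'],cv2.COLOR_RGB2HSV)
def blob(m,box):
    mm=np.zeros_like(m);u0,v0,u1,v1=box;mm[v0:v1,u0:u1]=m[v0:v1,u0:u1]
    n,l,s,c=cv2.connectedComponentsWithStats(mm);i=1+np.argmax(s[1:,4]);return c[i],s[i]
Y=cv2.inRange(hsv,(22,120,90),(35,255,255)); print('nut',blob(Y,(270,160,310,200)))
B=cv2.inRange(hsv,(0,60,20),(14,255,140)); print('worm',blob(B,(296,186,318,208)))
print(hsv[190:204,298:314,0]); print(hsv[190:204,298:314,1]);
S=cv2.inRange(hsv,(0,0,60),(180,45,255))
c,s=blob(S,(312,200,372,262)); print('handle',c,s)
E
```

```text
nut (array([288.19047619, 178.88571429]), array([282, 172,  13,  14, 105], dtype=int32))
worm (array([305.05660377, 195.48113208]), array([299, 189,  13,  14, 106], dtype=int32))
[[30 21 23 27 21 18 11 10 10 14 17 21 23 23 24 19]
 [21 27 21 25 20 11 11 11  9  9 12 18 24 23 23 19]
 [25 25 23 19  8 12 11 10 10  8 10  8 21 20 24 25]
 [21 22 19 13 11 11 12 10 10 10 10  9 11 16 19 22]
 [25 18 12 11 10 11 10 11 11  9 12  9 10 12 17 27]
 [18 14 11  6 12 11 11 11 11 10 10  7 11 13 16 16]
 [17 12 10  9 12 11 11 10  9  9  9 10  9 13 15 25]
 [17 13 12 11 11 10 11  9 10 11 11 11 11 12 18 24]
 [23 18 14 12  9 11 11  9 11 10  9 12 14 18 21 20]
 [23 18 17 13  8  8 11 11 11 12 12 16 17 26 23 25]
 [25 24 18 24 16 10 10 11 12 13 17 19 25 27 23 25]
 [27 23 23 23 19 17 11 12 12 17 20 23 25 22 24 23]
 [23 27 28 23 25 23 11 13 17 18 21 23 28 25 23 23]
 [21 25 25 25 21 23 21 16 22 20 19 23 27 27 30 27]]
[[  5  18  23  20  26  38  70 119 112  71  35  26  22  20  25  38]
 [ 18  19  23  25  34  66 118 123 106  99  73  38  26  22  22  29]
 [ 19  21  23  32  64 112 129 125 113 107 107  65  32  23  17  22]
 [ 18  21  39  76 116 116 109 129 121 122 114  91  53  30  21  19]
 [ 24  35  75 115 123 129 122 125 123 108 105 101  95  59  33  19]
 [ 39  83 115 120 115 134 129 117 109 116 118 118 134  99  54  30]
 [ 46 110 137 122 126 136 131 114 111 103 110 128 117 113  66  41]
 [ 35  65 115 118 131 130 128 112 117 116 124 137 109  70  40  27]
 [ 23  38  61 121 130 133 120 116 119 126 149 107  83  44  27  22]
 [ 22  25  38  67 104 116 125 126 112 126 108  78  50  27  22  21]
 [ 19  24  25  34  55  89 124 148 127 103  68  46  25  18  21  21]
 [ 19  20  21  25  34  61  85 112 112  56  45  25  21  19  17  21]
 [ 24  19  20  23  23  38  56  87  69  43  27  21  21  21  21  21]
 [ 29  22  20  20  23  23  39  56  42  29  25  21  17  17  18  20]]
handle [335.44838213 226.01386749] [312 200  49  52 649]
```

Emit:
step_arm([
  [[0,0,0],[-30,-23,0],0],
  [[0,0,0],[-30,-23,0],0],
  [[0,0,0],[-30,-23,0],0],
  [[0,0,0],[-30,-23,0],0],
  [[0,0,0],[-30,-23,0],0],
  [[0,0,0],[-30,-23,0],0],
  [[0,0,0],[-30,-23,0],0],
  [[0,0,0],[-30,-23,0],0],
  [[0,0,0],[-30,-23,0],0],
  [[0,0,0],[-30,-23,0],0],
  [[0,0,0],[-30,-23,0],0],
  [[0,0,0],[-30,-23,0],0],
], grip_force=20)

```text
time: 1.15
position: [0.4871, 0.1741, 0.2229]
tool_rot: [-0.66, -3.062, 0.004]
ft_force: [1.5, 1.3, -0.5]
grip_width: 0.174
```

```bash
python3 - <<'E'
from h import *
d=dict(np.load('pics/top0.npz'))
n=ray(d,288.2,178.9,.067); w=ray(d,305.2,195.6,.070); e=ray(d,355.4,245,.061)
print(n.round(4),w.round(4),e.round(4))
for a in (w,e): v=(a-n)[:2]; print(np.hypot(*v),np.degrees(np.arctan2(v[1],v[0])))
hsv=cv2.cvtColor(d['frame'],cv2.COLOR_RGB2HSV)
S=cv2.inRange(hsv,(0,0,60),(180,45,255))
ys,xs=np.nonzero(S[205:262,315:372]); P=np.array([ray(d,x+315,y+205,.061)[:2] for x,y in zip(xs,ys)])
q=cv2.fitLine(P.astype(np.float32),cv2.DIST_HUBER,0,.001,.001).ravel(); print(q,np.degrees(np.arctan2(q[1],q[0])))
s=status.get_state();print(s['position'],s['tool_rot'])
from scipy.spatial.transform import Rotation as R
print(R.from_rotvec(s['tool_rot']).as_matrix().round(3))
d=save('wrist','w1.png')
E
```

```text
[0.5756 0.1511 0.067 ] [0.5296 0.1054 0.07  ] [ 0.401 -0.025  0.061]
0.06486830766611702 -135.1953931883409
0.24803944083313753 -134.76727123548974
[0.714516   0.6996191  0.44511205 0.02133508] 44.396454
[0.48705462 0.17412905 0.22286805] [-0.65961084 -3.06228429  0.0037297 ]
[[-0.911  0.412 -0.009]
 [ 0.412  0.911 -0.   ]
 [ 0.008 -0.004 -1.   ]]
```

View pics/w1.png

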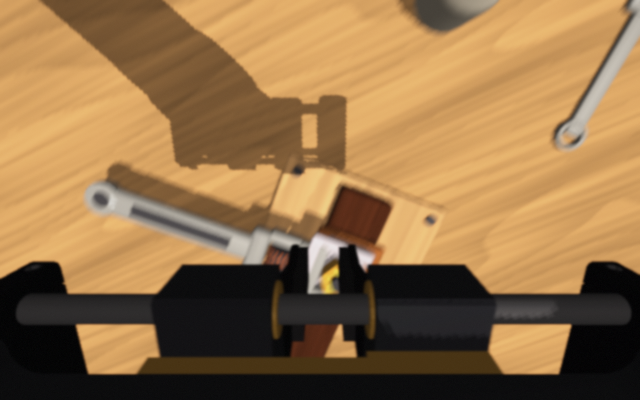

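Emit:
step_arm([
  [[0,0,7],[0,0,0],0],
  [[0,0,7],[0,0,0],0],
  [[0,0,7],[0,0,0],0],
  [[0,0,7],[0,0,0],0],
  [[0,0,7],[0,0,0],0],
  [[0,0,7],[0,0,0],0],
  [[0,0,7],[0,0,0],0],
  [[0,0,7],[0,0,0],0],
  [[0,0,7],[0,0,0],0],
  [[0,0,7],[0,0,0],0],
  [[0,0,7],[0,0,0],0],
  [[0,0,7],[0,0,0],0],
])

```text
time: 2.2
position: [0.4908, 0.1572, 0.22]
tool_rot: [2.582, 1.788, -0.023]
ft_force: [0.3, 0.9, 0.4]
grip_width: 0.003
```

Emit:
step_arm([
  [[0,0,7],[0,0,0],0],
  [[0,0,7],[0,0,0],0],
  [[0,0,7],[0,0,0],0],
  [[0,0,7],[0,0,0],0],
  [[0,0,0],[0,0,0],0],
])

```text
time: 2.62
position: [0.4893, 0.1581, 0.2186]
tool_rot: [2.943, 1.088, -0.027]
ft_force: [0.6, 0.4, -0.2]
grip_width: 0.002
```

```bash
cat >> h.py <<'E'
from scipy.spatial.transform import Rotation as Ro
def to(x,y,z,yaw=None):
    s=status.get_state(); M=Ro.from_rotvec(s['tool_rot']).as_matrix(); p=s['position']
    print('t',round(s['time'],2),'pos',p.round(4),'F',s['ft_force'].round(1),'grip',round(s['grip_width'],3),'yaw',round(np.degrees(np.arctan2(M[1,0],M[0,0])),1))
    print('tilt z',M[:,2].round(3),'shift mm',(1000*M.T@(np.array([x,y,z])-p)).round(1))
    if yaw is not None:
        a=np.radians(yaw);T=np.array([[np.cos(a),np.sin(a),0],[np.sin(a),-np.cos(a),0],[0,0,-1]])
        print('turn deg',np.degrees(Ro.from_matrix(M.T@T).as_rotvec()).round(2))
E
python3 - <<'E'
from h import *
to(.5285,.104,.11,45); print(status.get_state()['joint_positions'].round(2))
save('wrist','w2.png')
E
```

```text
t 2.62 pos [0.4893 0.1581 0.2186] F [ 0.6  0.4 -0.2] grip 0.002 yaw 40.6
tilt z [-0.014 -0.01  -1.   ] shift mm [ -3.5  66.8 108.5]
turn deg [-0.15  0.99 -4.44]
[-0.67  0.05  0.31  1.8  -0.01  1.32 -1.22]
```

View pics/w2.png

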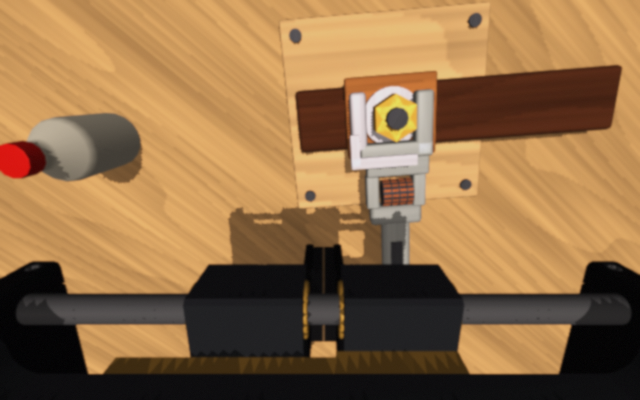

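```bash
python3 - <<'E'
from h import *
d=dict(np.load('pics/w2.npz'))
f=d['frame'][60:260,330:480,::-1]; cv2.imwrite('pics/w2z.png',cv2.resize(f,(450,600),interpolation=cv2.INTER_CUBIC))
for n,u,v,h in [('stud',397,118,.072),('worm',397,191,.073),('h',396,245,.061)]: print(n,ray(d,u,v,h).round(4),pt(d,u,v).round(4))
E
```

```text
stud [0.5791 0.1543 0.072 ] [0.5792 0.1542 0.0715]
worm [0.5329 0.1091 0.073 ] [0.5329 0.1092 0.0734]
h [0.4912 0.0661 0.061 ] [0.4913 0.0664 0.0616]
```

View pics/w2z.png

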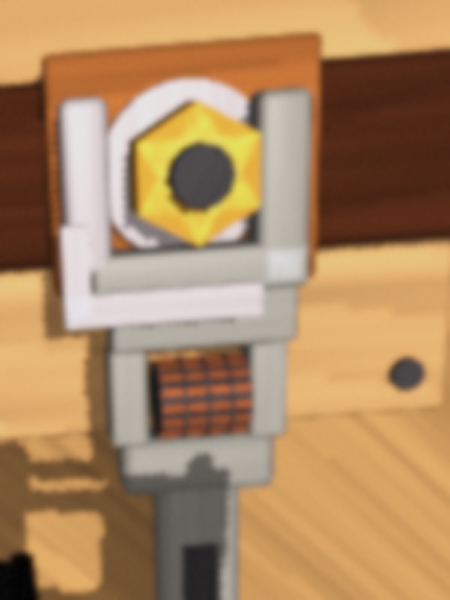

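```bash
python3 - <<'E'
from h import *
to(.5253,.1013,.105,45)
E
```

```text
t 2.67 pos [0.4892 0.1582 0.2186] F [-0.1  0.4 -0.8] grip 0.007 yaw 40.9
tilt z [-0.015 -0.01  -1.   ] shift mm [ -7.9  66.9 113.6]
turn deg [-0.16  1.   -4.14]
```

Emit:
step_arm([
  [[0,1,-4],[0,0,0],0],
  [[0,0,0],[0,0,0],0],
  [[0,0,0],[-3,14,0],0],
  [[0,0,0],[-3,14,20],0],
  [[0,0,0],[-3,14,25],0],
  [[0,0,0],[-3,14,25],0],
  [[0,0,0],[-2,10,20],0],
  [[0,0,0],[0,0,10],0],
  [[0,0,0],[0,0,0],0],
  [[0,0,0],[0,0,0],0],
])

```text
time: 3.5
position: [0.5281, 0.1039, 0.1161]
tool_rot: [-2.888, -1.228, -0.002]
ft_force: [-0.1, -0.9, 0.9]
grip_width: 0.004
```

```bash
python3 - <<'E'
from h import *
to(.5253,.1013,.085,45); save('wrist','w3.png'); save('top','t3.png')
E
```

```text
t 3.5 pos [0.5281 0.1039 0.1161] F [-0.1 -0.9  0.9] grip 0.004 yaw 46.1
tilt z [-0.     0.004 -1.   ] shift mm [-3.9 -0.1 31.1]
turn deg [-0.15 -0.15  1.08]
```

View pics/w3.png

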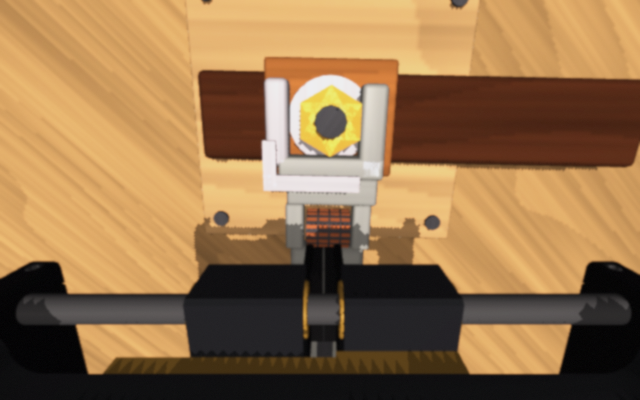

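Emit:
step_arm([
  [[0,0,0],[-2,1,10],0],
  [[0,0,0],[-2,1,10],0],
  [[0,0,0],[-1,0,8],0],
  [[0,0,0],[0,0,3],0],
  [[0,0,0],[0,0,0],0],
])

```text
time: 4.02
position: [0.5279, 0.1026, 0.0867]
tool_rot: [-2.883, -1.235, -0.016]
ft_force: [-0.9, 0.1, 0.1]
grip_width: 0.003
```

```bash
python3 - <<'E'
from h import *
to(.5253,.1013,.079,45)
E
```

```text
t 4.02 pos [0.5279 0.1026 0.0867] F [-0.9  0.1  0.1] grip 0.003 yaw 46.4
tilt z [ 0.008  0.008 -1.   ] shift mm [-2.8 -1.   7.6]
turn deg [-0.03 -0.64  1.39]
```

Emit:
step_arm([
  [[0,0,0],[-3,0,3],0],
  [[0,0,0],[-1,0,3],0],
  [[0,0,0],[0,0,2],0],
  [[0,0,0],[0,0,1],0],
])

```text
time: 4.35
position: [0.5253, 0.0997, 0.0779]
tool_rot: [-2.883, -1.235, -0.017]
ft_force: [-1.6, 0.1, 6.4]
grip_width: 0.009
```

```bash
python3 - <<'E'
from h import *
to(.5253,.1013,.079,45)
E
```

```text
t 4.35 pos [0.5253 0.0997 0.0779] F [-1.6  0.1  6.4] grip 0.009 yaw 46.4
tilt z [ 0.008  0.009 -1.   ] shift mm [ 1.2 -1.1 -1.1]
turn deg [-0.02 -0.69  1.39]
```

Emit:
step_arm([
  [[0,0,0],[0,0,1],0],
  [[0,0,0],[3,0,0.3],0],
  [[0,0,0],[3,0,0.2],0],
  [[0,0,0],[3,0,0.2],0],
])

```text
time: 4.68
position: [0.5316, 0.1059, 0.079]
tool_rot: [-2.882, -1.233, -0.017]
ft_force: [-2.7, -0.3, 4.9]
grip_width: 0.008
```

```bash
python3 - <<'E'
from h import *
to(.5253,.1013,.077,45)
E
```

```text
t 4.68 pos [0.5316 0.1059 0.079 ] F [-2.7 -0.3  4.9] grip 0.008 yaw 46.3
tilt z [ 0.007  0.01  -1.   ] shift mm [-7.6 -1.4  1.9]
turn deg [-0.1  -0.72  1.32]
```

Emit:
step_arm([
  [[0,0,0],[0,0,1.5],0],
  [[0,0,0],[3,0,1],0],
  [[0,0,0],[3,0,1],0],
])

```text
time: 4.93
position: [0.536, 0.1102, 0.0779]
tool_rot: [-2.882, -1.232, -0.017]
ft_force: [-3.7, -2.6, 6.5]
grip_width: 0.007
```

```bash
python3 - <<'E'
from h import *
to(.5253,.1013,.077,45); save('wrist','w4.png')
E
```

```text
t 4.93 pos [0.536  0.1102 0.0779] F [-3.7 -2.6  6.5] grip 0.007 yaw 46.3
tilt z [ 0.007  0.011 -1.   ] shift mm [-13.9  -1.6   0.7]
turn deg [-0.14 -0.73  1.31]
```

View pics/w4.png

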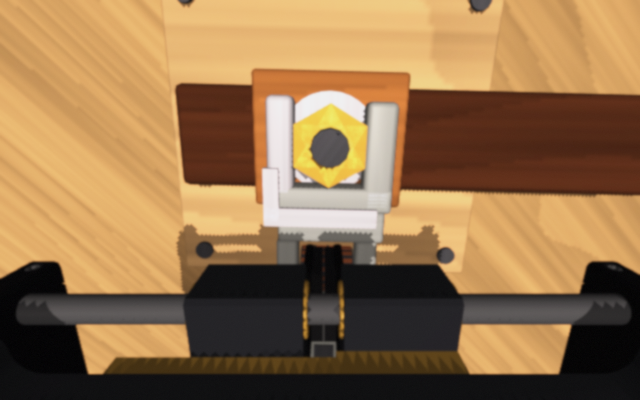

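Emit:
step_arm([
  [[0,0,0],[0,0,-8],0],
  [[0,0,0],[0,0,-8],0],
  [[0,0,0],[-5,0,0],0],
  [[0,0,0],[-5,0,0],0],
  [[0,0,0],[-3,0,0],0],
  [[0,0,0],[0,0,8],0],
  [[0,0,0],[0,0,5],0],
  [[0,0,0],[0,0,0],0],
])

```text
time: 5.65
position: [0.5268, 0.0998, 0.0816]
tool_rot: [-2.882, -1.232, -0.021]
ft_force: [0.7, -0.0, -1.0]
grip_width: 0.006
```

```bash
python3 - <<'E'
from h import *
to(.5253,.1013,.077,45);d=save('wrist','w5.png')
f=d['frame'][60:260,250:400,::-1]; cv2.imwrite('pics/w5z.png',cv2.resize(f,(450,600),interpolation=cv2.INTER_CUBIC))
E
```

```text
t 5.65 pos [0.5268 0.0998 0.0816] F [ 0.7 -0.  -1. ] grip 0.006 yaw 46.3
tilt z [ 0.01   0.012 -1.   ] shift mm [-0.  -2.1  4.6]
turn deg [-0.07 -0.87  1.28]
```

View pics/w5z.png

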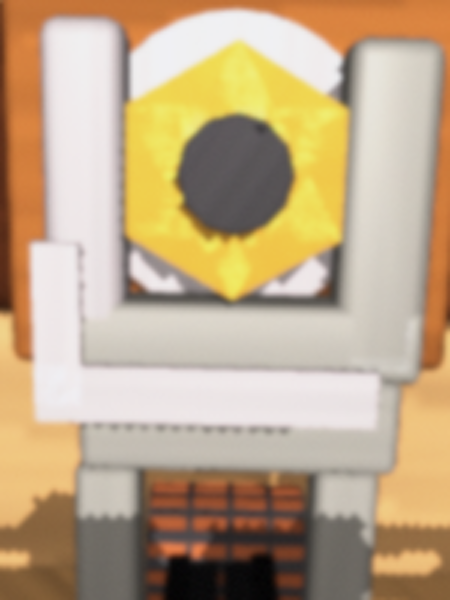

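Emit:
step_arm([
  [[0,0,0],[0,0,3],0],
  [[0,0,0],[0,0,2.5],0],
  [[0,0,0],[3,0,1],0],
  [[0,0,0],[3,0,1],0],
  [[0,0,0],[3,0,1],0],
  [[0,0,0],[3,0,1],0],
])

```text
time: 6.2
position: [0.5314, 0.1024, 0.0737]
tool_rot: [-2.886, -1.229, 0.002]
ft_force: [-6.0, -4.1, 11.7]
grip_width: 0.004
```

```bash
python3 - <<'E'
from h import *
to(.5253,.1013,.077,45)
E
```

```text
t 6.2 pos [0.5314 0.1024 0.0737] F [-6.  -4.1 11.7] grip 0.004 yaw 46.1
tilt z [-0.003  0.004 -1.   ] shift mm [-5.  -3.7 -3.3]
turn deg [-0.26 -0.04  1.14]
```

Emit:
step_arm([
  [[0,0,0],[0,0,-10],0],
  [[0,0,0],[0,0,-15],0],
  [[0,0,0],[0,0,-15],0],
  [[0,0,0],[0,0,-10],0],
  [[0,0,0],[0,0,0],0],
  [[0,0,0],[0,0,0],0],
])

```text
time: 6.7
position: [0.5323, 0.1028, 0.1261]
tool_rot: [-2.886, -1.23, 0.001]
ft_force: [-0.5, 0.2, -0.2]
grip_width: 0.004
```

```bash
cat >> h.py <<'E'
def hexa(d):
    hsv=cv2.cvtColor(d['frame'],cv2.COLOR_RGB2HSV); Y=cv2.inRange(hsv,(20,110,90),(36,255,255))
    Y=cv2.morphologyEx(Y,cv2.MORPH_OPEN,np.ones((3,3)))
    zz=d['range_z']; cs,_=cv2.findContours(Y,cv2.RETR_EXTERNAL,cv2.CHAIN_APPROX_NONE)
    best=None
    for c in cs:
        if cv2.contourArea(c)<50: continue
        (u,v),_=cv2.minEnclosingCircle(c); 
        x=ray(d,u,v,.065)
        if np.hypot(x[0]-.577,x[1]-.1525)<.02: best=c
    P=np.array([ray(d,u,v,.065)[:2] for u,v in best[:,0]]).astype(np.float32)
    (cx,cy),r=cv2.minEnclosingCircle(P); m=cv2.moments(P.reshape(-1,1,2)); c=np.array([m['m10'],m['m01']])/m['m00']
    c0=np.array([cx,cy]); Q=P-c0; a=np.arctan2(Q[:,1],Q[:,0]); rr=np.hypot(Q[:,0],Q[:,1])
    # resample by angle
    o=np.argsort(a); ag=np.linspace(-np.pi,np.pi,720,endpoint=False); rg=np.interp(ag,a[o],rr[o],period=2*np.pi)
    z=(rg*np.exp(-6j*ag)).sum(); ph=-np.degrees(np.angle(z))/6
    print('hex centre',c0.round(4),c.round(4),'R',round(r,4),'vertex angle mod60',round(ph%60,2),'amp',round(abs(z)/720*1000,2)); return ph
E
python3 - <<'E'
from h import *
to(.498,.0195,.115,45);d=save('wrist','w6.png'); hexa(d)
for k in ['w2','w3','w5']: hexa(dict(np.load(f'pics/{k}.npz')))
f=d['frame'][60:260,250:400,::-1]; cv2.imwrite('pics/w6z.png',cv2.resize(f,(450,600),interpolation=cv2.INTER_CUBIC))
E
```

```text
t 6.7 pos [0.5323 0.1028 0.1261] F [-0.5  0.2 -0.2] grip 0.004 yaw 46.1
tilt z [-0.002  0.004 -1.   ] shift mm [-83.9  33.   10.8]
turn deg [-0.24 -0.07  1.15]
hex centre [0.5793 0.1535] [0.5794 0.1535] R 0.0207 vertex angle mod60 44.84 amp 0.58
hex centre [0.5792 0.154 ] [0.5792 0.1541] R 0.0207 vertex angle mod60 45.27 amp 0.71
hex centre [0.5795 0.1531] [0.5795 0.1534] R 0.0204 vertex angle mod60 44.71 amp 0.57
hex centre [0.5795 0.1535] [0.5794 0.1535] R 0.0206 vertex angle mod60 44.87 amp 0.56
```

View pics/w6z.png

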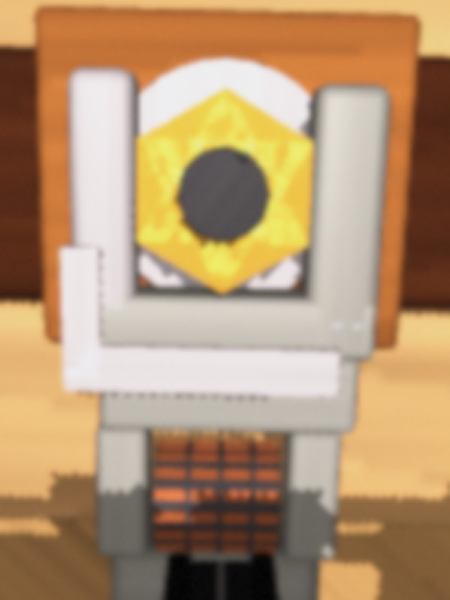

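Emit:
step_arm([
  [[0,0,1],[-21,11,0],0],
  [[0,0,0],[-21,11,0],0],
  [[0,0,0],[-21,11,0],0],
  [[0,0,0],[-21,5,0],0],
  [[0,0,0],[0,0,10],0],
  [[0,0,0],[0,0,0],0],
])

```text
time: 7.25
position: [0.4959, 0.0122, 0.1106]
tool_rot: [-2.895, -1.205, 0.01]
ft_force: [0.1, 0.6, -0.6]
grip_width: 0.004
```

```bash
python3 - <<'E'
from h import *
to(.498,.0195,.053,45);save('wrist','w7.png')
E
```

```text
t 7.25 pos [0.4959 0.0122 0.1106] F [ 0.1  0.6 -0.6] grip 0.004 yaw 45.2
tilt z [-0.008  0.003 -1.   ] shift mm [ 6.8 -3.2 57.6]
turn deg [-0.43  0.21  0.19]
```

View pics/w7.png

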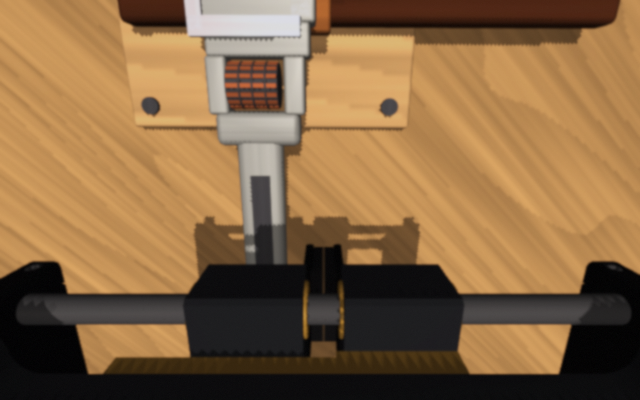

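Emit:
step_arm([
  [[0,0,0],[3,0,15],0],
  [[0,0,0],[2,0,15],0],
  [[0,0,0],[0,0,15],0],
  [[0,0,0],[0,0,10],0],
  [[0,0,0],[0,0,2],0],
  [[0,0,0],[0,0,0],0],
])

```text
time: 7.8
position: [0.5017, 0.0198, 0.052]
tool_rot: [-2.893, -1.212, 0.007]
ft_force: [-0.5, -0.3, 0.0]
grip_width: 0.005
```

```bash
python3 - <<'E'
from h import *
to(.498,.0195,.053,45)
E
```

```text
t 7.8 pos [0.5017 0.0198 0.052 ] F [-0.5 -0.3  0. ] grip 0.005 yaw 45.5
tilt z [-0.006  0.003 -1.   ] shift mm [-2.8 -2.5 -1. ]
turn deg [-0.36  0.12  0.47]
```

Emit:
step_arm([
  [[0,0,0],[-1,-5,0],0],
  [[0,0,0],[0,-5,0],0],
  [[0,0,0],[0,-5,0],0],
  [[0,0,3],[-1,-8,0],0],
  [[0,0,3],[-1,-8,0],0],
  [[0,0,3],[-1,-8,0],0],
  [[0,0,3],[-1,-8,0],0],
  [[0,0,3],[-1,-8,0],0],
])

```text
time: 8.47
position: [0.4635, 0.0565, 0.0568]
tool_rot: [3.035, 0.806, 0.009]
ft_force: [1.0, -1.7, -1.8]
grip_width: 0.006
```

```bash
cat >> h.py <<'E'
def polar(N=(.578,.153)):
    s=status.get_state(); M=Ro.from_rotvec(s['tool_rot']).as_matrix(); v=s['position'][:2]-N
    print('t',round(s['time'],2),'pos',s['position'].round(4),'F',s['ft_force'].round(1),'r',np.hypot(*v).round(4),'ang',(np.degrees(np.arctan2(v[1],v[0]))%360).round(1),'yaw',round(np.degrees(np.arctan2(M[1,0],M[0,0])),1),'base r',np.hypot(*s['position'][:2]).round(3))
E
python3 - <<'E'
from h import *
polar();d=save('wrist','w8.png');save('top','t8.png');hexa(d)
E
```

```text
t 8.47 pos [0.4635 0.0565 0.0568] F [ 1.  -1.7 -1.8] r 0.1497 ang 220.1 yaw 29.7 base r 0.467Traceback (most recent call last):
  File "<stdin>", line 2, in <module>
  File "h.py", line 29, in hexa
    P=np.array([ray(d,u,v,.065)[:2] for u,v in best[:,0]]).astype(np.float32)
                                               ~~~~^^^^^
TypeError: 'NoneType' object is not subscriptable
```

View pics/w8.png

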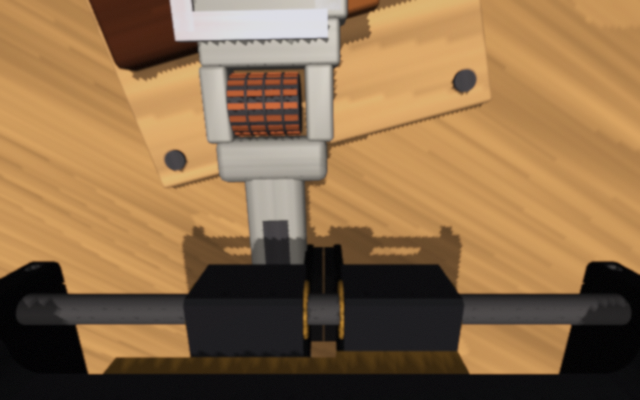

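View pics/t8.png

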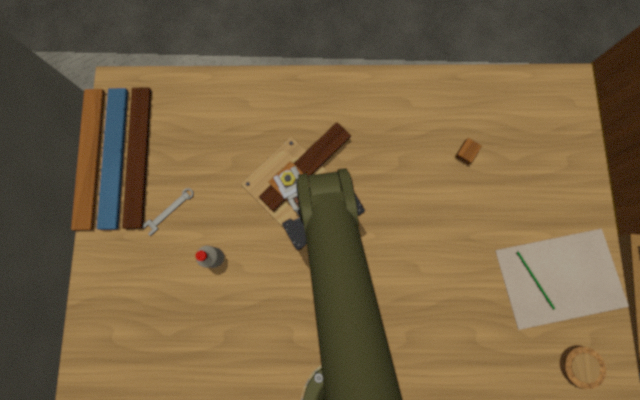

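Emit:
step_arm([
  [[0,0,3],[-1,-8,2],0],
  [[0,0,3],[-1,-8,2],0],
  [[0,0,3],[-1,-8,1],0],
  [[0,0,3],[-1,-8,1],0],
  [[0,0,3],[-1,-8,1],0],
  [[0,0,3],[-1,-8,1],0],
  [[0,0,3],[-1,-8,1],0],
  [[0,0,0],[0,0,0],0],
])

```text
time: 9.23
position: [0.4399, 0.1036, 0.0523]
tool_rot: [3.129, 0.237, 0.022]
ft_force: [-0.2, -0.6, -0.6]
grip_width: -0.0
```

```bash
python3 - <<'E'
from h import *
polar();to(.5,.1,.053);d=save('wrist','w9.png');d=save('top','t9.png')
hexa(d);hexa(dict(np.load('pics/top0.npz')));hexa(dict(np.load('pics/t8.npz')))
f=d['frame'][130:250,230:390,::-1]; cv2.imwrite('pics/t9z.png',cv2.resize(f,(800,600),interpolation=cv2.INTER_CUBIC))
E
```

```text
t 9.23 pos [0.4399 0.1036 0.0523] F [-0.2 -0.6 -0.6] r 0.1466 ang 199.7 yaw 8.7 base r 0.452
t 9.23 pos [0.4399 0.1036 0.0523] F [-0.2 -0.6 -0.6] grip -0.0 yaw 8.7
tilt z [ 0.014 -0.002 -1.   ] shift mm [58.8 12.6  0.2]
hex centre [0.5769 0.1533] [0.5712 0.1525] R 0.0189 vertex angle mod60 11.77 amp 0.36
hex centre [0.5782 0.1523] [0.5746 0.1516] R 0.0194 vertex angle mod60 51.57 amp 0.38
hex centre [0.5772 0.1528] [0.5718 0.1503] R 0.0191 vertex angle mod60 44.19 amp 0.1
```

View pics/w9.png

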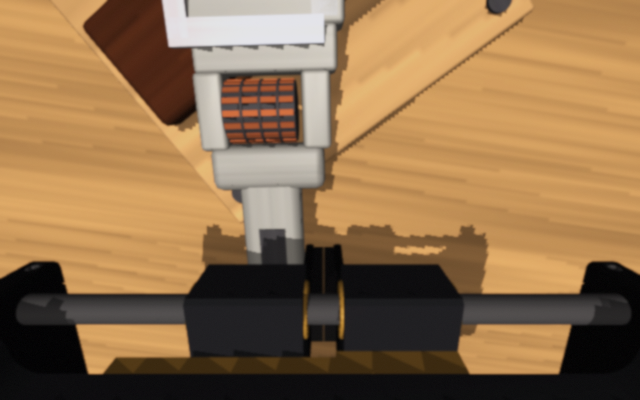

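View pics/t9z.png

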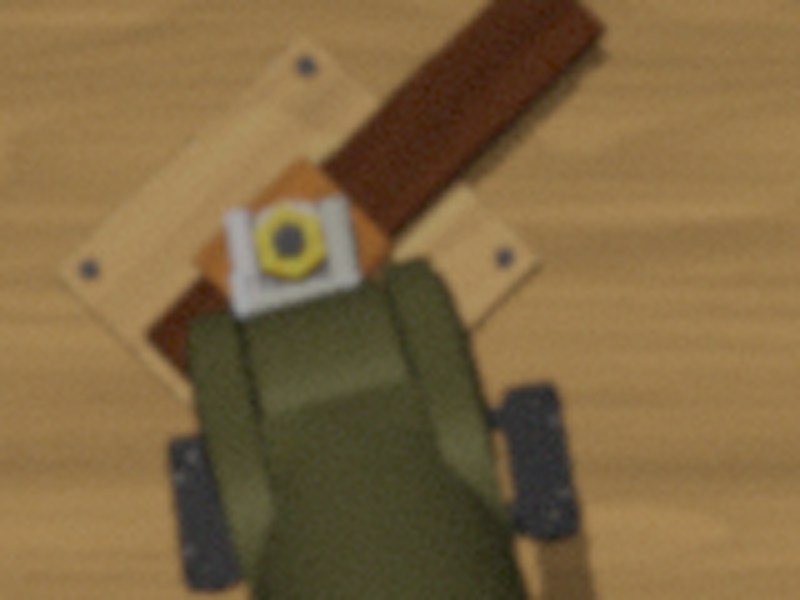

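Emit:
step_arm([
  [[0,0,3],[-1,-8,1],0],
  [[0,0,3],[-1,-8,1],0],
  [[0,0,2],[0,-5,0.5],0],
  [[0,0,0],[0,0,0],0],
])

```text
time: 9.67
position: [0.4368, 0.1195, 0.0504]
tool_rot: [3.136, 0.017, 0.022]
ft_force: [0.7, -1.1, 0.6]
grip_width: 0.011
```

```bash
python3 - <<'E'
from h import *
polar();to(.5,.1,.053);d=save('wrist','w10.png')
E
```

```text
t 9.67 pos [0.4368 0.1195 0.0504] F [ 0.7 -1.1  0.6] r 0.1451 ang 193.4 yaw 0.6 base r 0.453
t 9.67 pos [0.4368 0.1195 0.0504] F [ 0.7 -1.1  0.6] grip 0.011 yaw 0.6
tilt z [ 0.014 -0.005 -1.   ] shift mm [63.  20.2 -1.7]
```

View pics/w10.png

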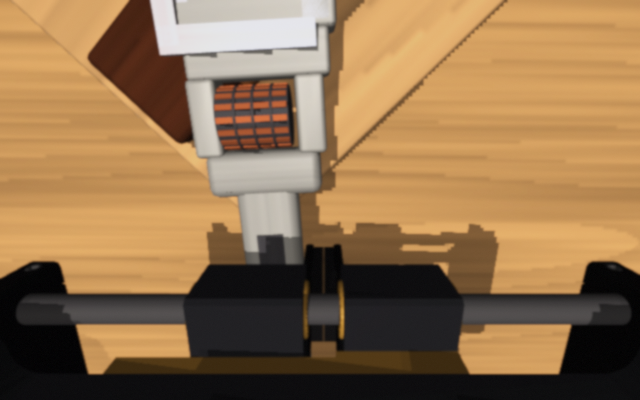

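Emit:
step_arm([
  [[0,0,0],[0,8,0],0],
  [[0,0,0],[0,4,-15],0],
  [[0,0,0],[5,0,-30],0],
  [[0,0,0],[8,0,-35],0],
  [[0,0,0],[8,0,-35],0],
  [[0,0,0],[8,0,-25],0],
  [[0,0,0],[0,0,0],0],
  [[0,0,0],[0,0,0],0],
])

```text
time: 10.38
position: [0.4648, 0.0995, 0.1961]
tool_rot: [3.136, 0.029, 0.018]
ft_force: [-0.6, 0.2, -0.2]
grip_width: 0.006
```

```bash
python3 - <<'E'
from h import *
to(.4368,.1315,.0504);d=save('wrist','w11.png');hexa(d)
E
```

```text
t 10.38 pos [0.4648 0.0995 0.1961] F [-0.6  0.2 -0.2] grip 0.006 yaw 1.1
tilt z [ 0.011 -0.005 -1.   ] shift mm [-29.  -33.4 145.2]
hex centre [0.579 0.153] [0.579 0.153] R 0.0208 vertex angle mod60 6.13 amp 0.54
```

View pics/w11.png

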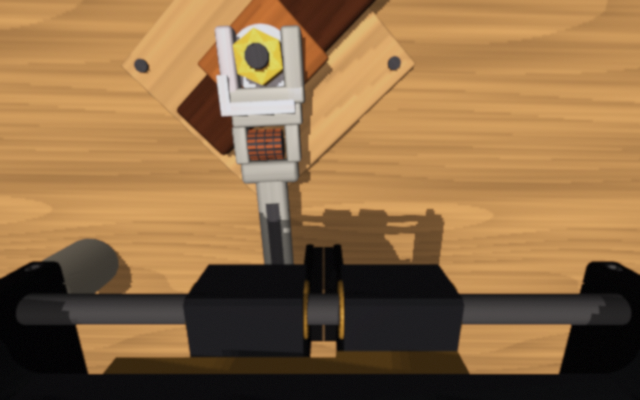

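Emit:
step_arm([
  [[0,0,0],[-8,0,30],0],
  [[0,0,0],[-8,0,35],0],
  [[0,0,0],[-8,0,35],0],
  [[0,0,0],[-4,0,25],0],
  [[0,0,0],[0,0,15],0],
  [[0,0,0],[0,0,3],0],
  [[0,0,0],[0,0,0],0],
])

```text
time: 11.02
position: [0.4323, 0.0933, 0.0416]
tool_rot: [3.134, 0.031, 0.008]
ft_force: [-1.6, 0.4, 0.7]
grip_width: 0.008
```

```bash
python3 - <<'E'
from h import *
polar();to(.4341,.1346,.052,-4)
E
```

```text
t 11.02 pos [0.4323 0.0933 0.0416] F [-1.6  0.4  0.7] r 0.1574 ang 202.3 yaw 1.1 base r 0.442
t 11.02 pos [0.4323 0.0933 0.0416] F [-1.6  0.4  0.7] grip 0.008 yaw 1.1
tilt z [ 0.005 -0.007 -1.   ] shift mm [  2.7 -41.1 -10.7]
turn deg [ 0.42 -0.31  5.13]
```

Emit:
step_arm([
  [[0,0,0],[0,0,-8],0],
  [[0,0,1],[0,-7,0],0],
  [[0,0,1],[0,-7,0],0],
  [[0,0,1],[0,-7,0],0],
  [[0,0,1],[0,-7,0],0],
  [[0,0,1],[0,-6,0],0],
  [[0,0,0],[0,0,0],0],
])

```text
time: 11.6
position: [0.4364, 0.1273, 0.0581]
tool_rot: [3.134, -0.114, 0.018]
ft_force: [-1.3, -1.8, -1.2]
grip_width: 0.003
```

```bash
python3 - <<'E'
from h import *
polar();to(.4341,.1346,.052,-4)
E
```

```text
t 11.6 pos [0.4364 0.1273 0.0581] F [-1.3 -1.8 -1.2] r 0.1439 ang 190.3 yaw -4.2 base r 0.455
t 11.6 pos [0.4364 0.1273 0.0581] F [-1.3 -1.8 -1.2] grip 0.003 yaw -4.2
tilt z [ 0.012 -0.006 -1.   ] shift mm [-2.9 -7.2  6. ]
turn deg [ 0.28 -0.68 -0.18]
```

Emit:
step_arm([
  [[0,0,0],[0,-4,4],0],
  [[0,0,0],[-1,-4,1],0],
  [[0,0,0],[0,0,0],0],
])

```text
time: 11.85
position: [0.4378, 0.1349, 0.0558]
tool_rot: [3.135, -0.114, 0.024]
ft_force: [-1.2, -1.3, 0.8]
grip_width: 0.005
```

```bash
python3 - <<'E'
from h import *
polar();to(.4341,.1346,.052,-4)
E
```

```text
t 11.85 pos [0.4378 0.1349 0.0558] F [-1.2 -1.3  0.8] r 0.1414 ang 187.4 yaw -4.1 base r 0.458
t 11.85 pos [0.4378 0.1349 0.0558] F [-1.2 -1.3  0.8] grip 0.005 yaw -4.1
tilt z [ 0.015 -0.005 -1.   ] shift mm [-3.7  0.5  3.7]
turn deg [ 0.23 -0.87 -0.15]
```

Back off, lift and look.

Emit:
step_arm([
  [[0,0,0],[0,8,0],0],
  [[0,0,0],[0,5,-10],0],
  [[0,0,0],[5,0,-30],0],
  [[0,0,0],[8,0,-35],0],
  [[0,0,0],[8,0,-35],0],
  [[0,0,0],[8,0,-25],0],
  [[0,0,0],[0,0,0],0],
  [[0,0,0],[0,0,0],0],
])

```text
time: 12.52
position: [0.4645, 0.1156, 0.2013]
tool_rot: [3.138, -0.12, 0.027]
ft_force: [-0.5, -0.5, -0.1]
grip_width: 0.005
```

```bash
python3 - <<'E'
from h import *
to(.4368,.1315,.0504);d=save('wrist','w12.png');hexa(d)
d=save('wrist','w13.png');hexa(d)
f=d['frame'][0:200,180:340,::-1]; cv2.imwrite('pics/w13z.png',cv2.resize(f,(480,600),interpolation=cv2.INTER_CUBIC))
E
```

```text
t 12.52 pos [0.4645 0.1156 0.2013] F [-0.5 -0.5 -0.1] grip 0.005 yaw -4.4
tilt z [ 0.017 -0.002 -1.   ] shift mm [-31.4 -13.8 150.3]
hex centre [0.5791 0.1532] [0.579 0.153] R 0.0208 vertex angle mod60 0.04 amp 0.52
hex centre [0.5783 0.1534] [0.5786 0.1529] R 0.0205 vertex angle mod60 59.74 amp 0.51
```

View pics/w13z.png

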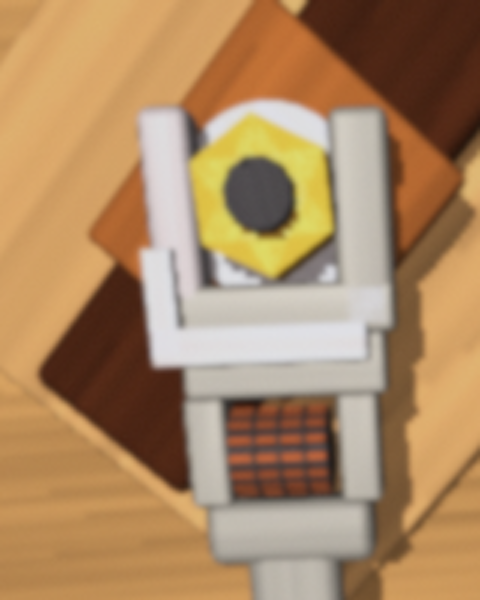

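```bash
python3 - <<'E'
from h import *
d=save('top','t14.png'); a=dict(np.load('pics/top0.npz'))
for n,(u0,v0,u1,v1) in dict(glue=(185,235,230,275),spanner=(140,180,198,240),block=(450,130,490,172)).items():
    A=a['frame'][v0:v1,u0:u1].astype(np.float32).mean(2);B=d['frame'][v0:v1,u0:u1].astype(np.float32).mean(2)
    print(n,cv2.phaseCorrelate(A,B))
E
```

```text
glue ((0.4620721679886408, -0.10642695722343376), 1.1523002241717444)
spanner ((-0.06581845317217727, 0.07054315170839587), 1.03960654285219)
block ((0.044922543972223394, 0.5094387775063041), 1.1473624944686889)
```

View pics/t14.png

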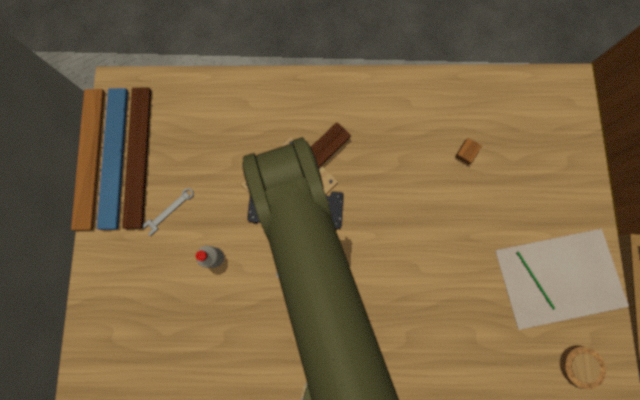

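```bash
python3 -c "
from h import *
print(order.close_job())"
```

```text
the job is handed in; nothing more can be done
None
```

I closed the wrench's jaw on the nut with two worm strokes, then turned the nut about 45° clockwise by pushing the handle from the side. I lifted clear and handed the job in at about 12.6 s.

- **Jaw:** the second stroke met firm resistance (about 7 N along the wrench). The wrist pictures taken then and after the turn show the jaw against the nut.
- **Nut angle:** measured from the hexagon in the wrist pictures, the corners went from about 44.9° to 0.0° and then −0.3° in two readings. That is a turn of about 45°. A first push fell short at 39°, so I gave the handle a second push. The top camera's own nut angles were too coarse to rely on. They suggested about 40° of turn before that first push ended, when I estimated the handle at about 34°.
- **Bystanders:** the glue bottle, spanner and block look unmoved in the last top view. The measured shifts were 0.5 pixel or less (about 1 mm), within what I take to be noise.
- **Forces:** contact forces I read after each move peaked at about 12 N, and the arm was touching nothing at hand-in.

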